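Ready the label printer and feed a price label

ROBOT

A 7-joint arm with a two-finger parallel gripper is mounted at the origin on the work surface. World frame = base frame: x ahead of the robot, y to its left, z up, the work surface at z = 0. Lengths are in m, angles in rad, forces in N, time in s.
With the tool pointing down it reaches from about 0.4 to 0.85 m from the base axis. Payload 10.4 kg.
Tool frame: the origin (TCP) lies midway between the tips of the shut fingers; the grasp point (between the pads) lies 19 mm behind it (env.hold_point_z is the distance from the TCP to the grasp point, in m); z points along the fingers, y is the line along which they close (so a half turn about z gives the same grasp; the last joint's range is limited). The gripper opens to 85 mm and grips with 20 to 120 N. Pads are 22 mm wide; open, the fingers measure 114 mm over their backs; the gripper's body (76 mm by 85 mm) begins 54 mm behind the grasp point. The pads swing forward as they close: fully open they stand 13 mm farther back than shut.
Start: joints at [1.181, 0.332, -0.065, 1.46, 0.022, 1.35, -0.088], TCP at [0.224, -0.583, 0.207] pointing down, gripper open.
Joint ranges: [-2.6, 2.6], [-0.5, 2.12], [-1.47, 1.34], [0.16, 2.42], [-1.27, 4.41], [0.06, 2.06], [-2.6, 2.6]. Speed limits (rad/s): [2.22, 2.22, 2.79, 2.79, 3.14, 3.14, 3.14].

INTERFACE

Orientations are given as a rotation vector (axis times angle).
In Python, from bench import env gives the robot as it stands. The module is installed in compiled form; this text tells all that it offers.
- The arm moves only by the tool arm_command, never from a script. Its argument "series" is a list of rows, each an object with "slide": the shift along the tool's x, y, z scaled (see below), a list of three; "twist": the turn about the tool's z scaled (see below). In form: [{"slide": [x, y, z], "twist": twist}, ...]. A call has 1 to 5 rows; each row shifts and turns the commanded pose from where the row before left it, along the tool's axes as they then stand; what a row does not reach is not made up. The controller multiplies each number of a shift by 0.025 m and each number of a turn by 0.08 rad. A row lasts 1/12 s, in which the tool goes at most 41.7 mm and 7.16 degrees, less where a joint would pass 70% of its speed; a pose out of reach is approached as far as the arm can. A call with a number of a shift or a turn outside -1 to 1 is refused whole. A call with a gripper value outside its range is refused whole. "hand" is the opening, from -1 (shut) to 1 (fully open), set as the call begins (left out, the last holds). The fingers move at their own pace and stop on an object; "force" is the grip in N (left out, the last holds). Time passes only in rows, so rows that do not move let the fingers close. It gives the time, the measured TCP pose, the force, the opening and the grip force at its end, in the units of the state.
- env.read_state(): the state, without advancing time (a new reading comes with each control period).
- env.grab_frame(name): name is "side" or "top" or "wrist"; returns a dict with "color" (420x560x3 uint8, red, green, blue), "vfov" (degrees; the focal length in pixels is half the picture's height over the tangent of half this angle, whatever the lens; pixels are square), "cx", "cy" (the principal point, pixels), "origin" and "attitude" of the camera in the world; the wrist camera has in their place "hand_eye" (4x4, takes a point from camera to tool coordinates, whose origin is the TCP and whose axes are the flange's). Camera axes: x right, y up, looking along -z (the intrinsics and any distortion apply to the point x, -y, -z); pixel columns grow to the right and rows downward; lengths in m; the calibration is good to about 2 mm. A picture is of the moment at which its call begins: read the wrist's pose just before it. There is no depth.
- env.hand_in(): hands the job in; it is judged then, once.
The state is a dict: "t": time; "joint_positions": joint angles; "dq": joint speeds; "joint_efforts": joint torques, N m; "position": TCP position; "tool_rot": TCP orientation; "wrist_force": force on the tool from outside, world axes, zero at the start; "torque": the same for the moment, N m; "grip_width": opening from 0.0 (shut) to 1.0 (fully open); "grasp_force": force on a finger pad.
Only numpy, scipy, OpenCV 4.12 (cv2) and the standard library are available. Lean on these libraries where they do the work, as an engineer would, in place of code of your own. Each camera call takes 0.05 s, during which the arm holds its last target. There are 200 camera calls.

TASK

Get the label printer on the shop counter going, with closed fingers and pressing only: first push its open cover down until it is fully shut, then press the raised, white-marked end of the red rocker switch right down so the printer is switched on, then press the round green feed key right down. Finish while still holding the green key down. Never press the orange key, never lift the cover further open, do not work the rocker or green key before its turn, and leave the gift box, the candle jar and the mug where they stand.

Things in the scene. Friction and masses are not known exactly. Their poses are not given: they have to be found in the camera images.
- printer: Grey label printer, fixed, 240 (x) x 280 (y) mm, top 100 mm above the counter. Origin: centre of its underside; z up; front faces its -x (roughly the robot). Cover: left part (centre line y = +55 mm). Control strip on the right (centre line y = -85 mm): rocker, green key and orange key at x = -75, 0, +75 mm in an order that varies, with the printer's yaw.
- cover (a joint): Hinge angle of the white cover plate with amber window (180 mm hinge to rim, 155 mm wide, 8 mm thick), rad: 0 = fully shut, level, upper face 108 mm above the counter; grows as the rim rises; starts half open at 0.6 to 0.9, stops at 1.3. Stays at any angle by hinge friction; about 1 N down on the rim, or 2 N midway, closes it; once shut it stays shut.
- cover_hinge (a point): Point on the hinge axis of the cover, at the middle of its width: printer x = +100 mm, y = +55 mm, 100 mm above the counter. The axis runs along the printer's y at the cover's far end; shut, the cover extends 180 mm from here to the printer's -x.
- cover_rim (a point): Middle of the free edge of the cover, on its upper (outer) face, 180 mm from the hinge; moves with the cover.
- power (a joint): Angle of the red rocker (two 28 mm long, 28 mm wide wings in a shallow V, pivot in the middle), rad: 0 = off, the wing on the printer's -x side (with a white bar) raised; 0.36 = on, that wing pressed down level, the other raised. Stays where it is left; about 1 N at the wing's end moves it. Starts within 0.04 of off.
- power_end (a point): Middle of the outer edge of the rocker's white-marked wing, on its upper face: 26 mm to the printer's -x of the pivot and about 124 mm above the counter when off, 28 mm and 114 mm when on. Moves with the wing. The pivot, in the middle of the module, is 114 mm above the counter.
- feed (a joint): Travel of the round green feed key, m: 0 = up, 0.007 = fully down. Spring return; it needs 1.5 N to start and 5 N to go fully down.
- feed_top (a point): Centre of the top face of the green key (32 mm diameter, on a grey collar of 48 mm diameter whose top is 112 mm above the counter); 123 mm above the counter when up, 116 mm when fully down. Moves with the key.
- pause (a joint): Travel of the round orange pause key, m: same build as the green key. Must not be pressed.
- pause_top (a point): Centre of the top face of the orange key, 32 mm diameter, 123 mm above the counter.
- gift_box: Loose brown gift box with red ribbon bands, 60 x 60 x 55 mm tall, beside the printer. Origin: centre of its underside.
- candle: Loose candle jar with a wooden cap, 64 mm diameter, 85 mm tall, beside the printer. Origin: centre of its underside.
- mug: Loose blue mug, 76 mm diameter, 90 mm tall, handle to its +y. Origin: centre of its underside.

How it is judged:
By the outcome, as a careful person would: the job done as asked, in the order asked, and still so for the second after the job is handed in, while the arm keeps its last pose, push and grip.
It also fails if it takes over 40 s, if anything falls off the work surface, if the arm or the gripper's body presses on something with over 40 N, if the wrist force passes 120 N, or if a joint passes its speed limit or range.

## Working session

There is one attempt and no reset: what is moved stays moved. The work goes in short steps, Python scripts to look and compute and a tool call to move; the robot and the scene stay as the last step left them, time stands still between calls to the robot, and variables do not carry over. Pictures are saved under pics/ and viewed, at most 10 in all, crops included, and the job is handed in when it is done.

Besides the shell and the picture viewer there is one more tool, called after "Call:" as name(argument=value, ...) on one line, values as JSON. arm_command: Moves the arm, as the interface text tells. Shifts and turns lie within -1 to 1; 1 stands for 0.025 m of shift or 0.08 rad of turn. Its arguments: {"type":"object","properties":{"series":{"type":"array"},"hand":{"type":"number"},"force":{"type":"number"}},"required":["series"]}

```bash
mkdir -p pics; ls
python3 - <<'E'
from bench import env
import cv2
s=env.read_state(); print({k:s[k] for k in('t','position','tool_rot','wrist_force','grip_width')})
for n in('top','side'):
    f=env.grab_frame(n); cv2.imwrite(f'pics/{n}0.png',f['color'][:,:,::-1]); print(n,{k:v for k,v in f.items() if k!='color'})
E
```

```text
pics
{'t': 0.0, 'position': array([ 0.22396933, -0.58304441,  0.20630671]), 'tool_rot': array([-3.08752019e+00, -5.72685436e-01,  5.24317102e-04]), 'wrist_force': array([ 0.12243241,  0.34272719, -0.82730926]), 'grip_width': 0.9967196435372827}
top {'vfov': 50.37563863728535, 'cx': 286.1297827242402, 'cy': 206.3013151841821, 'origin': array([0.54147968, 0.03530968, 0.99965031]), 'attitude': array([ 0.06079296, -0.02058988, -1.55362074])}
side {'vfov': 53.70146030388449, 'cx': 281.0113113656691, 'cy': 209.36127503490056, 'origin': array([0.41105555, 0.58359314, 0.71480463]), 'attitude': array([ 0.19257226, -1.04419036, -2.64681639])}
```

View pics/top0.png

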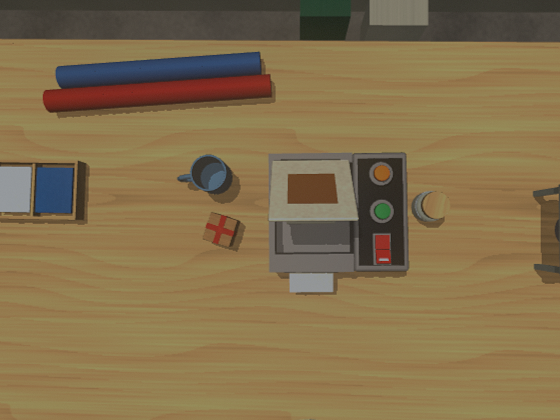

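View pics/side0.png

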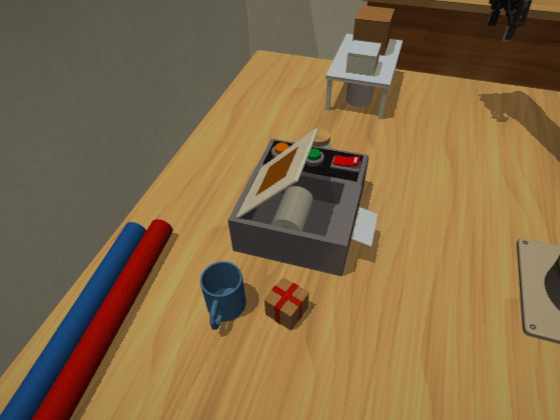

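The top view shows the orange key at (381,173), the green key at (381,211) and the rocker at (383,249), with its white bar near row 260. The cover rim is near row 220, spanning columns 269-357, and the candle is at (432,207). The side view shows the half-open cover and a stand far off to the -y side.

```bash
cat > h.py <<'E'
import numpy as np, cv2
from scipy.spatial.transform import Rotation as R
from bench import env
def ray(f,p):
    fl=210/np.tan(np.radians(f['vfov']/2))
    d=np.array([(p[0]-f['cx'])/fl,-(p[1]-f['cy'])/fl,-1.])
    return R.from_rotvec(f['attitude']).apply(d)
def onz(f,p,z):
    d=ray(f,p);o=f['origin'];return o+d*(z-o[2])/d[2]
def two(fa,pa,fb,pb):
    a,b=ray(fa,pa),ray(fb,pb);A=np.c_[a,-b];t=np.linalg.lstsq(A,fb['origin']-fa['origin'],rcond=None)[0]
    P,Q=fa['origin']+a*t[0],fb['origin']+b*t[1];return (P+Q)/2,np.linalg.norm(P-Q)
def blob(im,lo,hi,box):
    h=cv2.cvtColor(im,cv2.COLOR_RGB2HSV);m=cv2.inRange(h,lo,hi);k=np.zeros_like(m);x0,y0,x1,y1=box;k[y0:y1,x0:x1]=m[y0:y1,x0:x1]
    c=max(cv2.findContours(k,0,2)[0],key=cv2.contourArea);M=cv2.moments(c)
    return np.array([M['m10'],M['m01']])/M['m00'],cv2.minAreaRect(c),M['m00']
E
python3 - <<'E'
from h import *
np.set_printoptions(precision=4,suppress=True)
f=env.grab_frame('top');g=env.grab_frame('side')
bx=(355,150,410,272);sx=(265,138,370,175)
for n,lo,hi in(('green',(50,100,50),(85,255,255)),('orange',(8,150,120),(20,255,255)),('red',(0,180,100),(5,255,255))):
    a,ra,A=blob(f['color'],lo,hi,bx);b,rb,B=blob(g['color'],lo,hi,sx)
    print(n,a,ra,A,onz(f,a,.123 if n!='red' else .117),'side',b,onz(g,b,.123 if n!='red' else .117),two(f,a,g,b))
im=f['color'][150:275,255:440];cv2.imwrite('pics/c.png',cv2.resize(im[:,:,::-1],None,fx=4,fy=4,interpolation=2))
im=g['color'][120:270,225:380];cv2.imwrite('pics/d.png',cv2.resize(im[:,:,::-1],None,fx=4,fy=4,interpolation=2))
E
```

```text
green [381.8968 210.7113] ((382.0000305175781, 210.50003051757812), (14.849241256713867, 14.849241256713867), 45.0) 168.0 [ 0.5812 -0.1292  0.123 ] side [314.0085 153.6684] [ 0.5789 -0.1255  0.123 ] (array([ 0.5807, -0.1301,  0.119 ]), np.float64(0.0014713568741579705))
orange [381.6751 172.5   ] ((381.5000305175781, 172.50001525878906), (14.142135620117188, 14.142135620117188), 45.0) 159.0 [ 0.6563 -0.1283  0.123 ] side [281.1791 146.6485] [ 0.657 -0.128  0.123] (array([ 0.6567, -0.1282,  0.1228]), np.float64(0.0007065384134791284))
red [382.6545 256.0587] ((383.0, 256.0), (12.0, 14.0), 90.0) 150.5 [ 0.4927 -0.1324  0.117 ] side [344.5028 160.2354] [ 0.5101 -0.1304  0.117 ] (array([ 0.5013, -0.1298,  0.1199]), np.float64(0.017341995775321053))
```

View pics/c.png

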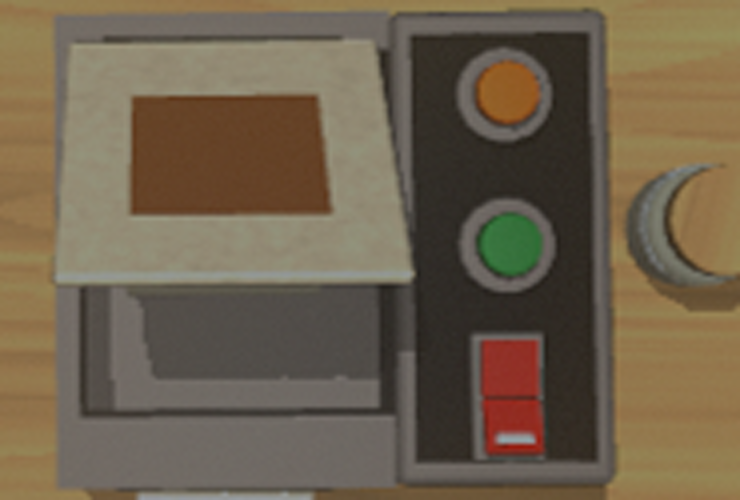

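View pics/d.png

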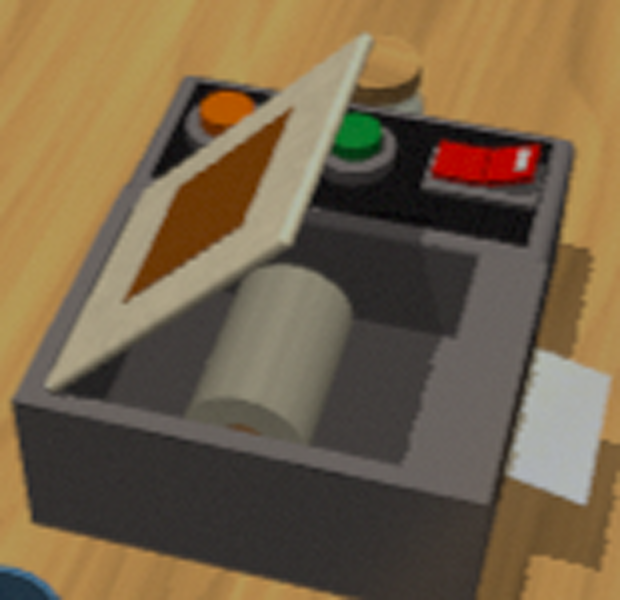

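Run:
```python
from h import *
np.set_printoptions(precision=4,suppress=True)
f=env.grab_frame('top');g=env.grab_frame('side')
for n,a,b in(('rimR',(358,218.75),(317.5,128.75)),('rimL',(268.75,218.75),(297.5,181.25))): print(n,two(f,a,g,b))
for n,a,z in(('pivot',(383.2,250),.114),('end',(383.7,263.2),.124),('cornerNR',(408,270.5),.1),('cornerFR',(406,153),.1)):print(n,onz(f,a,z))
print(R.from_rotvec(env.read_state()['tool_rot']).as_matrix())
```

```text
rimR (array([ 0.5613, -0.068 ,  0.2338]), np.float64(0.0009786647511070112))
rimL (array([0.5575, 0.0845, 0.2315]), np.float64(0.0037579641449303827))
pivot [ 0.5044 -0.1339  0.114 ]
end [ 0.4793 -0.1331  0.124 ]
cornerNR [ 0.4641 -0.1859  0.1   ]
cornerFR [ 0.6996 -0.1812  0.1   ]
[[ 0.9335  0.3586 -0.0002]
 [ 0.3586 -0.9335  0.0004]
 [-0.     -0.0004 -1.    ]]
```

Call:
arm_command(series=[{"slide": [0, 0, -0.9], "twist": 0.9}, {"slide": [0, 0, -0.9], "twist": 0.9}, {"slide": [0, 0, -0.9], "twist": 0.9}, {"slide": [0, 0, -0.9], "twist": 0.9}, {"slide": [0, 0, -0.4], "twist": 0.9}], hand=-1, force=30)

```text
t: 0.72
position: [0.2245, -0.584, 0.3105]
tool_rot: [3.138, 0.005, 0.003]
wrist_force: [-0.3, 0.0, 0.5]
grip_width: 0.297
grasp_force: 0.0
```

Call:
arm_command(series=[{"slide": [0.4, -1, 0], "twist": 0}, {"slide": [0.4, -1, 0], "twist": 0}, {"slide": [0.4, -1, 0], "twist": 0}, {"slide": [0.4, -1, 0], "twist": 0}, {"slide": [0.4, -1, 0], "twist": 0}])

```text
t: 1.13
position: [0.2736, -0.4568, 0.3071]
tool_rot: [3.141, 0.011, -0.0]
wrist_force: [-0.3, 0.3, -0.1]
grip_width: 0.001
grasp_force: 0.0
```

Call:
arm_command(series=[{"slide": [0.6, -1, 0], "twist": 0}, {"slide": [0.6, -1, 0], "twist": 0}, {"slide": [0.6, -1, 0], "twist": 0}, {"slide": [0.6, -1, 0], "twist": 0}, {"slide": [0.6, -1, 0], "twist": 0}])

```text
t: 1.55
position: [0.3479, -0.3312, 0.3072]
tool_rot: [3.141, 0.011, 0.0]
wrist_force: [0.1, 0.2, 0.3]
grip_width: 0.002
grasp_force: 0.0
```

Call:
arm_command(series=[{"slide": [0.7, -1, 0], "twist": 0}, {"slide": [0.7, -1, 0], "twist": 0}, {"slide": [0.7, -1, 0], "twist": 0}, {"slide": [0.7, -1, 0], "twist": 0}, {"slide": [0.7, -1, 0], "twist": 0}])

```text
t: 1.97
position: [0.4347, -0.2056, 0.3073]
tool_rot: [3.141, 0.011, 0.001]
wrist_force: [0.2, 0.2, -1.0]
grip_width: -0.0
grasp_force: 0.0
```

Call:
arm_command(series=[{"slide": [0.7, -1, 0], "twist": 0}, {"slide": [0.7, -1, 0], "twist": 0}, {"slide": [0.7, -1, 0], "twist": 0}, {"slide": [0.7, -1, 0], "twist": 0}, {"slide": [0.7, -1, 0], "twist": 0}])

```text
t: 2.38
position: [0.5214, -0.0801, 0.3072]
tool_rot: [3.141, 0.01, 0.001]
wrist_force: [0.6, -0.7, 0.5]
grip_width: 0.001
grasp_force: 0.0
```

Call:
arm_command(series=[{"slide": [0.7, -1, 0], "twist": 0}, {"slide": [0.7, -0.9, 0], "twist": 0}, {"slide": [0.6, -0.9, 0], "twist": 0}, {"slide": [0.6, -0.7, 0], "twist": 0}, {"slide": [0, 0, 0.5], "twist": 0}])

```text
t: 2.8
position: [0.5872, 0.0117, 0.2959]
tool_rot: [-3.139, -0.019, -0.005]
wrist_force: [0.2, -0.1, 0.8]
grip_width: 0.002
grasp_force: 0.0
```

Call:
arm_command(series=[{"slide": [0, 0, 1], "twist": 0}, {"slide": [0, 0, 0.8], "twist": 0}, {"slide": [0, 0, 0.3], "twist": 0}, {"slide": [0, 0, 0.3], "twist": 0}, {"slide": [0, 0, 0.3], "twist": 0}])

```text
t: 3.22
position: [0.5855, 0.0065, 0.2274]
tool_rot: [3.141, 0.01, 0.002]
wrist_force: [-0.3, -1.4, -0.6]
grip_width: 0.001
grasp_force: 0.0
```

Call:
arm_command(series=[{"slide": [0, 0, 0.4], "twist": 0}, {"slide": [0, 0, 0.4], "twist": 0}, {"slide": [0, 0, 0.4], "twist": 0}, {"slide": [0, 0, 0.4], "twist": 0}, {"slide": [0, 0, 0.4], "twist": 0}])

```text
t: 3.63
position: [0.5853, 0.0065, 0.1764]
tool_rot: [3.141, 0.011, 0.001]
wrist_force: [-0.5, 0.3, 1.3]
grip_width: -0.0
grasp_force: 0.6
```

Run:
```python
from h import *
g=env.grab_frame('side');cv2.imwrite('pics/s1.png',g['color'][:,:,::-1]);print(env.read_state()['wrist_force'])
```

```text
[ 0.58382178 -0.06286602 -1.54911376]
```

View pics/s1.png

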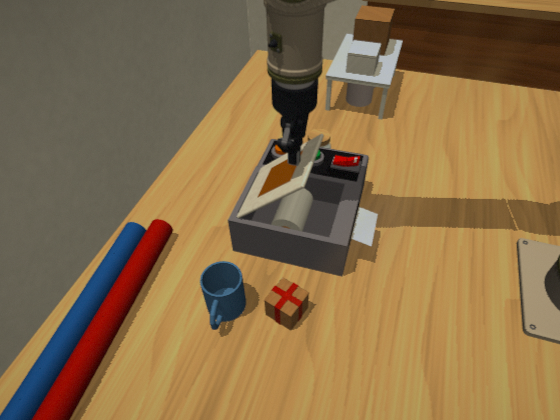

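The closed fingers (tip near (293,160)) rest on the cover's upper face and the cover is coming down, with its rim corner now near (320,140). I'll keep pressing.

Call:
arm_command(series=[{"slide": [0, 0, 0.4], "twist": 0}, {"slide": [0, 0, 0.4], "twist": 0}, {"slide": [0, 0, 0.4], "twist": 0}, {"slide": [0, 0, 0.4], "twist": 0}, {"slide": [0, 0, 0.4], "twist": 0}])

```text
t: 4.1
position: [0.585, 0.0065, 0.126]
tool_rot: [3.141, 0.011, -0.0]
wrist_force: [0.5, -0.1, 1.4]
grip_width: -0.003
grasp_force: 0.7
```

Call:
arm_command(series=[{"slide": [0, 0, 0.3], "twist": 0}, {"slide": [0, 0, 0.3], "twist": 0}, {"slide": [0, 0, 0.1], "twist": 0}, {"slide": [0, 0, 0.1], "twist": 0}, {"slide": [0, 0, 0], "twist": 0}])

```text
t: 4.52
position: [0.5851, 0.0065, 0.1068]
tool_rot: [3.142, 0.011, -0.0]
wrist_force: [-0.6, -0.8, -0.6]
grip_width: 0.002
grasp_force: 0.0
```

Call:
arm_command(series=[{"slide": [0, 0, 0.1], "twist": 0}, {"slide": [0, 0, 0], "twist": 0}])

```text
t: 4.68
position: [0.5854, 0.0065, 0.1046]
tool_rot: [3.142, 0.011, 0.001]
wrist_force: [0.1, 0.0, 0.1]
grip_width: 0.001
grasp_force: 0.1
```

Run:
```python
from h import *
g=env.grab_frame('side');cv2.imwrite('pics/s2.png',cv2.resize(g['color'][110:270,220:390,::-1],None,fx=3.5,fy=3.5));print(env.read_state()['wrist_force'])
```

```text
[-0.00311353  0.11904231 -0.16334724]
```

View pics/s2.png

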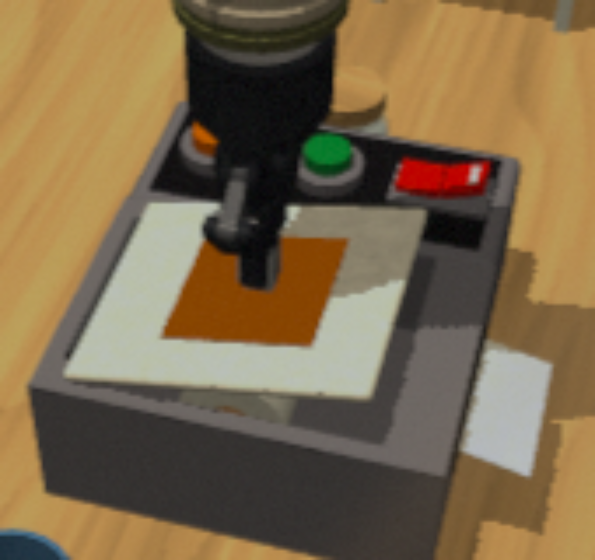

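The cover is nearly down, but the roll is still visible under its left edge at crop (240,405). I'll keep pressing in small steps until the force rises.

Call:
arm_command(series=[{"slide": [0, 0, 0.15], "twist": 0}, {"slide": [0, 0, 0], "twist": 0}])

```text
t: 4.9
position: [0.5851, 0.0065, 0.1005]
tool_rot: [3.142, 0.011, -0.0]
wrist_force: [1.4, -0.6, -0.3]
grip_width: -0.001
grasp_force: 0.2
```

Call:
arm_command(series=[{"slide": [0, 0, 0.15], "twist": 0}, {"slide": [0, 0, 0], "twist": 0}])

```text
t: 5.07
position: [0.585, 0.0065, 0.0965]
tool_rot: [3.142, 0.011, -0.001]
wrist_force: [0.3, -0.1, 0.0]
grip_width: -0.002
grasp_force: 0.1
```

Run:
```python
from h import *
g=env.grab_frame('side');t=env.grab_frame('top')
a=cv2.resize(g['color'][110:270,220:390,::-1],(510,480));b=cv2.resize(t['color'][150:275,255:415,::-1],(280,219))
c=np.zeros((480,790,3),np.uint8);c[:,:510]=a;c[:219,510:]=b;cv2.imwrite('pics/s3.png',c);print(env.read_state()['wrist_force'])
```

```text
[ 0.47046973 -0.06358451  0.28454461]
```

View pics/s3.png

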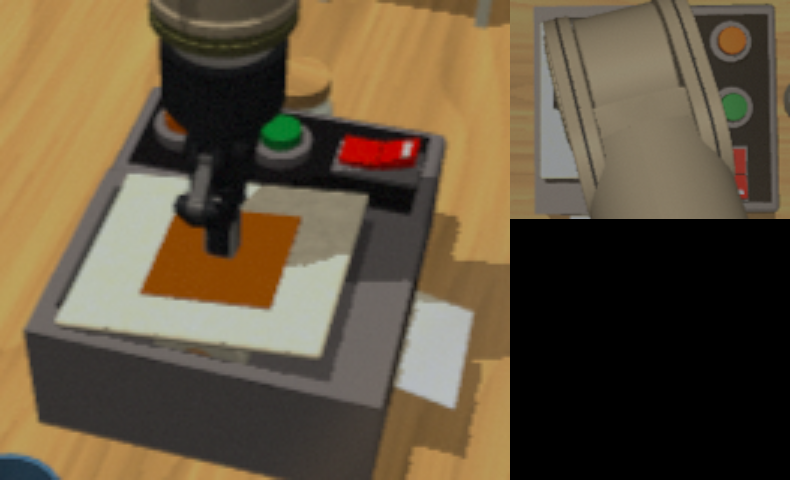

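The cover is lower, with its rim corner at crop (322,355), and the fingertip bottom is at (222,256). I'll check those heights against the TCP reading.

Run:
```python
from h import *
g=env.grab_frame('side');o=g['origin']
for n,p,y in(('rim',(327.3,228.3),.088),('rimR',(342.5,175.3),-.066),('hingeL',(239.3,217.3),.09),('tip',(294,195.3),.018),('tip',(294,195.3),.0065)):
    d=ray(g,p);print(n,o+d*(y-o[1])/d[1])
s=env.read_state();print(s['position'],s['wrist_force'],s['joint_positions'])
```

```text
rim [0.49614738 0.088      0.13342648]
rimR [ 0.50150894 -0.066       0.13002002]
hingeL [0.6726156  0.09       0.10754283]
tip [0.58163364 0.018      0.12732199]
tip [0.58510195 0.0065     0.11537692]
[0.5850827  0.00651341 0.09698966] [-0.43593688 -0.97838151  0.13468305] [ 0.38070483  0.39052782 -0.57576581  1.67753298  0.22994359  1.14196317
 -1.8209178 ]
```

Vision puts the rim at about 0.132 m, so it is still about 0.13 rad open. The real fingertip sits about 20 mm above the reported TCP z, so I'll press on feel.

Call:
arm_command(series=[{"slide": [0, 0, 0.2], "twist": 0}, {"slide": [0, 0, 0.2], "twist": 0}, {"slide": [0, 0, 0], "twist": 0}])

```text
t: 5.47
position: [0.5846, 0.0064, 0.0859]
tool_rot: [3.142, 0.011, -0.002]
wrist_force: [-1.2, 0.2, -0.1]
grip_width: -0.002
grasp_force: 0.0
```

Call:
arm_command(series=[{"slide": [0, 0, 0.1], "twist": 0}, {"slide": [0, 0, 0], "twist": 0}])

```text
t: 5.63
position: [0.5851, 0.0065, 0.0842]
tool_rot: [3.142, 0.011, -0.0]
wrist_force: [-0.1, 0.2, 0.3]
grip_width: -0.002
grasp_force: 0.0
```

Call:
arm_command(series=[{"slide": [0, 0, 0.1], "twist": 0}, {"slide": [0, 0, 0], "twist": 0}])

```text
t: 5.8
position: [0.5853, 0.0065, 0.0838]
tool_rot: [3.141, 0.011, 0.001]
wrist_force: [-7.4, -0.3, 15.9]
grip_width: 0.0
grasp_force: 8.0
```

The force is now 16 N, so the cover is against its hard stop at reported z≈0.084. That means the tip is the reported z plus 24 mm. I'll lift and move above the rocker.

Call:
arm_command(series=[{"slide": [0, 0, -0.6], "twist": 0}, {"slide": [0, 0, -1], "twist": 0}, {"slide": [0, 0, -1], "twist": 0}, {"slide": [-0.5, 0.8, 0], "twist": 0}, {"slide": [-0.7, 0.9, 0], "twist": 0}])

```text
t: 6.22
position: [0.5569, -0.0346, 0.1488]
tool_rot: [-3.141, -0.016, -0.006]
wrist_force: [-0.3, -0.7, -1.0]
grip_width: 0.002
grasp_force: 0.0
```

Call:
arm_command(series=[{"slide": [-0.7, 1, 0], "twist": 0}, {"slide": [-0.7, 1, 0], "twist": 0}, {"slide": [-0.7, 1, 0], "twist": 0}, {"slide": [-0.6, 0.8, 0], "twist": 0}, {"slide": [0, 0, 0], "twist": 0}])

```text
t: 6.63
position: [0.4859, -0.1368, 0.147]
tool_rot: [3.139, 0.0, -0.002]
wrist_force: [1.0, -0.9, 0.4]
grip_width: 0.004
grasp_force: 0.0
```

Run:
```python
from h import *
np.set_printoptions(precision=4,suppress=True)
s=env.read_state()
g=env.grab_frame('side');w=env.grab_frame('wrist');print(s['position'],s['tool_rot'],w['hand_eye'],w['vfov'],w['cx'],w['cy'])
a=cv2.resize(g['color'][110:270,220:390,::-1],(425,400));b=cv2.resize(w['color'][:,:,::-1],(373,280))
c=np.zeros((400,798,3),np.uint8);c[:,:425]=a;c[:280,425:]=b;cv2.imwrite('pics/s4.png',c)
```

```text
[ 0.4859 -0.1368  0.147 ] [ 3.1393  0.0004 -0.0019] [[-0.      0.9444  0.3287  0.0851]
 [ 1.      0.0002 -0.0005 -0.0006]
 [-0.0005  0.3287 -0.9444 -0.166 ]
 [ 0.      0.      0.      1.    ]] 66.7342148568991 278.1040830440001 212.36930689898358
```

View pics/s4.png

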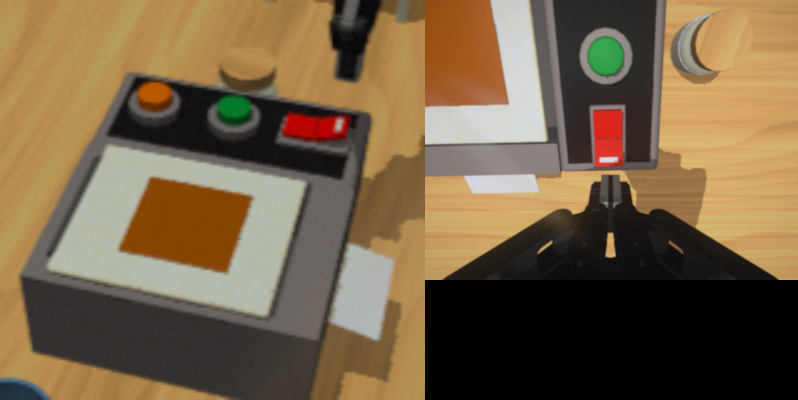

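The cover is fully shut, lying level and flush. The tip bottom is at side pixel (358.8,141.2). In the wrist view the rocker's white end is at crop (608,160) and the green key at (605,56). I'll verify the fingertip x.

Run:
```python
from h import *
np.set_printoptions(precision=4,suppress=True)
g=env.grab_frame('side');o=g['origin'];d=ray(g,(358.8,141.2))
for y in(-.13,-.137):print(o+d*(y-o[1])/d[1])
s=env.read_state();w=env.grab_frame('wrist');H=w['hand_eye'];Rt=R.from_rotvec(s['tool_rot']).as_matrix()
fl=210/np.tan(np.radians(w['vfov']/2))
for off in(0,.024):
  for n,p,z in(('green',((605-425)*1.5,56*1.5),.123),('end',((608-425)*1.5,165*1.5),.124),('pivot',((608-425)*1.5,137*1.5),.114)):
    dd=Rt@H[:3,:3]@np.array([(p[0]-w['cx'])/fl,-(p[1]-w['cy'])/fl,-1]);oo=s['position']+[0,0,off]+Rt@H[:3,3]
    print(off,n,oo+dd*(z-oo[2])/dd[2])
```

```text
[ 0.485  -0.13    0.1753]
[ 0.4857 -0.137   0.17  ]
0 green [ 0.5832 -0.1256  0.123 ]
0 end [ 0.4839 -0.1284  0.124 ]
0 pivot [ 0.5095 -0.1283  0.114 ]
0.024 green [ 0.5843 -0.1251  0.123 ]
0.024 end [ 0.4724 -0.1282  0.124 ]
0.024 pivot [ 0.5017 -0.1281  0.114 ]
```

Call:
arm_command(series=[{"slide": [-0.1, -0.2, 0.6], "twist": 0}, {"slide": [0, 0, 0.6], "twist": 0}, {"slide": [0, 0, 0.4], "twist": 0}, {"slide": [0, 0, 0.2], "twist": 0}, {"slide": [0, 0, 0.2], "twist": 0}])

```text
t: 7.25
position: [0.4862, -0.126, 0.0967]
tool_rot: [-3.141, -0.012, 0.001]
wrist_force: [-1.6, 0.6, 3.3]
grip_width: 0.002
grasp_force: 1.6
```

Call:
arm_command(series=[{"slide": [0, 0, 0.1], "twist": 0}, {"slide": [0, 0, 0.1], "twist": 0}, {"slide": [0, 0, 0], "twist": 0}])

```text
t: 7.5
position: [0.4864, -0.1266, 0.0921]
tool_rot: [3.142, 0.011, 0.001]
wrist_force: [-0.6, -0.8, 0.5]
grip_width: -0.001
grasp_force: 0.0
```

Call:
arm_command(series=[{"slide": [0, 0, 0.1], "twist": 0}, {"slide": [0, 0, 0], "twist": 0}])

```text
t: 7.67
position: [0.4865, -0.1268, 0.09]
tool_rot: [3.141, 0.011, 0.002]
wrist_force: [0.9, -0.2, 1.2]
grip_width: 0.0
grasp_force: 0.1
```

Call:
arm_command(series=[{"slide": [0, 0, 0.08], "twist": 0}, {"slide": [0, 0, 0], "twist": 0}])

```text
t: 7.83
position: [0.4866, -0.1268, 0.0897]
tool_rot: [3.14, 0.01, 0.002]
wrist_force: [-9.7, 2.2, 21.5]
grip_width: -0.004
grasp_force: 10.8
```

Call:
arm_command(series=[{"slide": [0, 0, 0.05], "twist": 0}, {"slide": [0, 0, 0], "twist": 0}])

```text
t: 8.0
position: [0.4867, -0.1268, 0.0895]
tool_rot: [3.14, 0.01, 0.002]
wrist_force: [-14.8, 4.5, 34.4]
grip_width: -0.0
grasp_force: 17.4
```

The rocker hit a hard stop at tip height 0.114 m, which matches the on position. I'll lift, move over the green key and check.

Call:
arm_command(series=[{"slide": [0, 0, -0.6], "twist": 0}, {"slide": [0, 0, -1], "twist": 0}, {"slide": [0.7, 0, 0], "twist": 0}, {"slide": [0.8, 0, 0], "twist": 0}, {"slide": [0.8, 0, 0], "twist": 0}])

```text
t: 8.42
position: [0.5446, -0.1269, 0.1271]
tool_rot: [3.14, 0.009, 0.003]
wrist_force: [-0.3, 0.6, 0.2]
grip_width: 0.001
grasp_force: 0.0
```

Call:
arm_command(series=[{"slide": [0.8, 0.1, 0], "twist": 0}, {"slide": [0.7, 0, 0], "twist": 0}, {"slide": [0, 0, 0], "twist": 0}, {"slide": [0, 0, 0], "twist": 0}])

```text
t: 8.75
position: [0.5814, -0.1283, 0.1259]
tool_rot: [-3.141, -0.011, 0.0]
wrist_force: [-0.2, -0.2, -0.4]
grip_width: -0.004
grasp_force: 0.0
```

Run:
```python
from h import *
s=env.read_state();print(s['position'])
g=env.grab_frame('side');w=env.grab_frame('wrist')
a=cv2.resize(g['color'][110:210,240:380,::-1],(560,400));b=cv2.resize(w['color'][100:420,160:440,::-1],(240,274))
c=np.zeros((400,800,3),np.uint8);c[:,:560]=a;c[:274,560:]=b;cv2.imwrite('pics/s5.png',c)
```

```text
[ 0.58139018 -0.12827129  0.12592532]
```

View pics/s5.png

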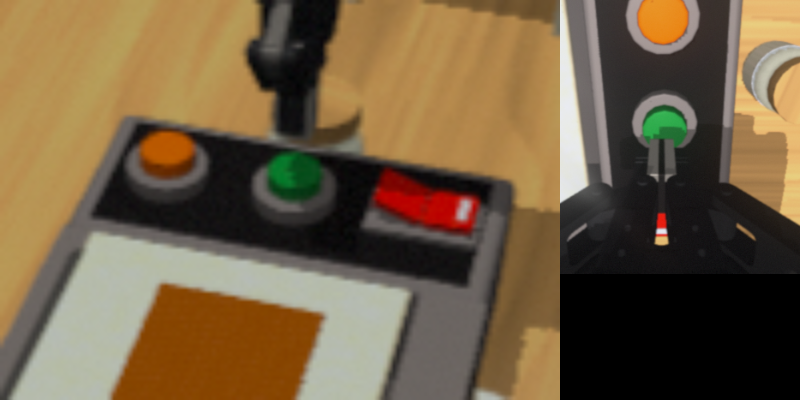

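The rocker is now on, with its white end level and the other wing raised. The tip is centred above the green key (crop (293,135) over (293,170)). I'll press it.

Call:
arm_command(series=[{"slide": [0, 0, 0.5], "twist": 0}, {"slide": [0, 0, 0.4], "twist": 0}, {"slide": [0, 0, 0.2], "twist": 0}, {"slide": [0, 0, 0.2], "twist": 0}, {"slide": [0, 0, 0], "twist": 0}])

```text
t: 9.27
position: [0.5801, -0.1287, 0.0927]
tool_rot: [3.142, 0.01, -0.003]
wrist_force: [-3.9, -0.7, 3.0]
grip_width: 0.001
grasp_force: 2.2
```

Call:
arm_command(series=[{"slide": [0, 0, 0.1], "twist": 0}, {"slide": [0, 0, 0], "twist": 0}])

```text
t: 9.43
position: [0.5809, -0.1287, 0.092]
tool_rot: [3.141, 0.01, -0.0]
wrist_force: [-3.8, -0.2, 4.6]
grip_width: -0.001
grasp_force: 2.4
```

Call:
arm_command(series=[{"slide": [0, 0, 0.08], "twist": 0}, {"slide": [0, 0, 0], "twist": 0}])

```text
t: 9.6
position: [0.5811, -0.1287, 0.0917]
tool_rot: [3.14, 0.01, 0.0]
wrist_force: [-11.0, -0.9, 20.0]
grip_width: -0.002
grasp_force: 9.9
```

Call:
arm_command(series=[{"slide": [0, 0, 0], "twist": 0}, {"slide": [0, 0, 0], "twist": 0}, {"slide": [0, 0, 0], "twist": 0}])

```text
t: 9.85
position: [0.5811, -0.1287, 0.0917]
tool_rot: [3.14, 0.01, 0.001]
wrist_force: [-10.2, 0.4, 20.2]
grip_width: 0.002
grasp_force: 10.3
```

```bash
python3 -c "
from bench import env
s=env.read_state();print(s['position'],s['wrist_force']);print(env.hand_in())"
```

```text
[ 0.58110567 -0.1287123   0.09170415] [-10.24245462   0.40038401  20.22794766]
the job is handed in; nothing more can be done
None
```

The cover is shut, the rocker is switched on, and the green key is held fully down at about 20 N; I handed the job in at about 10 s, and no verdict came back.

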